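Turn the cart wheel to bring its valve up for the pump

TASK

The cart wheel on the bench stand needs pumping: gently push its spokes round with your fingertips, one after another as they come round, until the valve stem is at the very bottom of the rim and points straight up at the hub. Turn it by the spokes alone, keeping off the freshly fitted tyre and the valve stem, and do not strike or squeeze the spokes or lift the wheel from its stand. Leave it standing still, with the other things on the bench as they lie.

Things in the scene. Friction and masses are not known exactly. Their poses are not given: they have to be found in the camera images.
- cradle (a point): point midway between the fixed stand's two axle slots, 200 mm above the bench: where the hub's middle belongs. x axis along the axle, away from the robot (within 0.3 rad of world x), y left, z up. Base plate 170 x 260 x 8 mm; an A-frame 8 mm thick 60 mm before and behind this point, apex 44 mm wide ending 20 mm above the axle, legs spreading to 105 mm either side at the base
- hub (a point): the hub's middle, on the axle whose two flat-sided blocks (10.5 mm wide, 40 mm high) lie loose in the stand's open-topped slots; axes as cradle, not turning with the wheel. Hub 92 mm long, 28 mm thick, with a 44 mm flange 40 mm either side of the middle; the axle sticks out 85 mm either side. Wheel with tyre 362 mm across, about 1.1 kg in all
- wheel (a joint): wheel's turn about the hub's x axis, rad: 0 (and every whole turn) when the valve stem is at the very bottom and points straight up. Grows clockwise as the robot sees it (top goes right): valve at the left at pi/2, top at pi, right at 3 pi/2. No stops; bearing drag about 0.12 N m, so it stays where it is left
- spokes: twelve straight round steel spokes 8 mm thick; origin in the hub's middle. Each runs from a flange (18 mm from the axis, 40 mm out of the wheel's middle plane) to the rim (139 mm from the axis, in that plane). Angles measured as the joint's: six on the robot's side at joint value + 15 degrees + every 60, six on the far side at joint value - 15 degrees + every 60
- tyre: the black tyre, 37 mm thick in section, from 144 to 181 mm from the axis, on a 27 mm wide alloy rim whose inner face is 138 mm from the axis; origin in the middle of the hub; not to be touched
- valve: the valve stem, a black rubber stub 11 mm thick and 28 mm long with an 8 mm brass end 12 mm long, in the wheel's middle plane, midway between two spokes; origin at its foot on the rim's inner face 138 mm from the axis, its z axis along the stem towards the hub; not to be touched
- hammer: hammer lying on the bench, loose, not part of the job
- spanner: steel spanner lying on the bench in front of the stand, loose, not part of the job
- grease: closed grey tin, 80 mm wide, 85 mm high, standing to the right of the stand, loose, not part of the job; origin under its base
- mug: white mug, 80 mm wide, 95 mm high, standing to the left of the stand, loose, not part of the job; origin under its base
- pump: hand pump, 325 mm long and 28 mm thick, lying behind the stand, loose, not part of the job
- tyre_lever: flat steel tyre lever, 140 mm long, lying in front of the stand, loose, not part of the job
- tongs: smith's tongs, 350 mm long, lying on the bench to the right, loose, not part of the job

How it is judged:
By the outcome, as a careful person would: the job done as asked, in the order asked, and still so for the second after the job is handed in, with the robot touching nothing.
It also fails if it takes over 67 s, if anything falls off the work surface, if the arm or the gripper's body presses on something with over 40 N, if the wrist force passes 120 N, or if a joint passes its speed limit or range.

ROBOT

A 6-joint arm with a two-finger parallel gripper is mounted at the origin on the work surface. World frame = base frame: x ahead of the robot, y to its left, z up, the work surface at z = 0. Lengths are in mm, angles in rad, forces in N, time in s.
With the tool pointing down it reaches from about 275 to 725 mm from the base axis. Payload 5.6 kg.
Tool frame: the origin (TCP) lies at the very end of the fingers, on their centre line; the grasp point (between the pads) lies 19 mm behind it (r.pinch_z is the distance from the TCP to the grasp point, in mm); z points along the fingers, x is the direction in which the jaws open and shut, and the axes are right-handed (so a half turn about z gives the same grasp; the last joint's range is limited). The gripper opens to 85 mm and grips with 20 to 120 N. Pads are 22 mm wide; open, the fingers measure 114 mm over their backs; the gripper's body (76 mm by 85 mm) begins 54 mm behind the grasp point. The pads swing forward as they close: fully open they stand 13 mm farther back than shut.
Start: joints at [-0.831, 0.255, 0.108, 0, -1.424, -0.285], TCP at [241.623, -494.076, 231.283] pointing down, gripper open.
Joint ranges: [-2.95, 2.95], [-1.21, 1.97], [-1.09, 1.5], [-2.87, 1.71], [-2.94, -0.07], [-3.05, 3.05]. Speed limits (rad/s): [2.57, 2.57, 3.14, 3.14, 3.14, 3.14].

INTERFACE

Orientations are given as a unit quaternion [x, y, z, w].
In Python, from rig import r gives the robot as it stands.
- The arm moves only by the tool drive_tool, never from a script. Its argument "deltas" is a list of rows, each an object of numbers: "claw": the finger opening in m, from 0 to 0.0854; "x", "y", "z": the shift along the tool's x, y, z in m; "ax", "ay", "az": the turn, a rotation vector about the tool's x, y, z in degrees. A call has 1 to 5 rows; each row shifts and turns the commanded pose from where the row before left it, along the tool's axes as they then stand; what a row does not reach is not made up. A row lasts 1/8 s, in which the tool goes at most 62.5 mm and 10.7 degrees, less where a joint would pass 70% of its speed; a pose out of reach is approached as far as the arm can. A call is refused whole if a number of a shift passes 0.0625 or a number of a turn 10.7, either way. A call with a gripper value outside its range is refused whole. The fingers move at their own pace and stop on an object; "force" is the grip in N (left out, the last holds). Time passes only in rows, so rows that do not move let the fingers close. It gives the time, the measured TCP pose, the force and the opening at its end, in the units of the state.
- r.sense(): the state, without advancing time (a new reading comes with each control period).
- r.read_camera(name): name is "side" or "top"; returns a dict with "pixels" (480x640x3 uint8, blue, green, red), "z_map" (480x640 float32, mm along the optical axis (not along the pixel's ray), 0 where there is no reading), "intrinsics" (3x3 intrinsics, pixels), "world_to_cam" (4x4, takes a point from world to camera coordinates). Camera axes: x right, y down, z forward; pixel columns grow to the right and rows downward; lengths in mm; the calibration is good to about 2 mm. A picture is of the moment at which its call begins.
- r.finish_job(): hands the job in, once; it reports no verdict.
The state is a dict: "time": time; "joints": joint angles; "joint_vel": joint speeds; "tau": joint torques, N m; "eef_pos": TCP position; "tcp_rot": TCP orientation; "contact_force": force on the tool from outside, world axes, zero at the start; "torque": the same for the moment, N m; "grip_width": opening from 0.0 (shut) to 1.0 (fully open).
Only numpy, scipy, OpenCV 4.12 (cv2) and the standard library are available. Lean on these libraries where they do the work, as an engineer would, in place of code of your own. Each camera call takes 0.05 s, during which the arm holds its last target. There are 200 camera calls.

## Working session

There is one attempt and no reset: what is moved stays moved. The work goes in short steps, Python scripts to look and compute and a tool call to move; the robot and the scene stay as the last step left them, time stands still between calls to the robot, and variables do not carry over. Pictures are saved under pics/ and viewed, about 8 in all and at most 12, crops included, and the job is handed in when it is done.

Besides the shell and the picture viewer there is one more tool, called after ">>>" by a JSON object that holds its "fn" and its "kwargs", one argument or row to a line. drive_tool: Moves the arm, as the interface text tells. Its arguments: {"type":"object","properties":{"deltas":{"type":"array","items":{"type":"object","properties":{"claw":{"type":"number"},"x":{"type":"number"},"y":{"type":"number"},"z":{"type":"number"},"ax":{"type":"number"},"ay":{"type":"number"},"az":{"type":"number"}}}},"force":{"type":"number"}},"required":["deltas"]}

```bash
ls; mkdir -p pics; python3 - <<'E'
from rig import r
import cv2,numpy as np
for n in ("side","top"):
    d=r.read_camera(n); cv2.imwrite(f"pics/{n}0.png",d["pixels"]); np.savez(f"{n}0.npz",**d)
    print(n,d["intrinsics"].tolist(),np.round(d["world_to_cam"],3).tolist())
print(r.sense())
E
```

```text
pics
side [[609.3039731861653, 0.0, 317.1251100912148], [0.0, 609.3039731861653, 237.40733874398958], [0.0, 0.0, 1.0]] [[0.964, 0.264, 0.01, -525.133], [0.217, -0.77, -0.6, -58.042], [-0.151, 0.581, -0.8, 1440.602], [0.0, 0.0, 0.0, 1.0]]
top [[486.8913317304107, 0.0, 321.98109902197467], [0.0, 486.8913317304107, 239.2779525361352], [0.0, 0.0, 1.0]] [[-0.115, -0.993, 0.0, 5.236], [-0.965, 0.111, -0.237, 585.569], [0.235, -0.027, -0.972, 1025.442], [0.0, 0.0, 0.0, 1.0]]
{'time': 0.1, 'joints': array([-8.31410914e-01,  2.55659755e-01,  1.07133513e-01, -4.38395470e-04,
       -1.42388830e+00, -2.84582483e-01]), 'joint_vel': array([ 0.00027279, -0.00218754,  0.00230683,  0.00217328,  0.0002214 ,
        0.00143491]), 'tau': array([-2.85499693e-03, -3.87603807e+01,  2.38473684e+01,  5.37783220e+00,
       -3.76994998e-03,  5.42485012e-06]), 'eef_pos': array([ 241.45830133, -493.6711099 ,  230.49838923]), 'tcp_rot': array([ 5.29515008e-01,  8.48300156e-01,  4.27232788e-04, -7.20510249e-04]), 'contact_force': array([ 0.28596125, -0.86220594,  0.17216302]), 'torque': array([ 0.07122293, -0.02634126,  0.05621561]), 'grip_width': 0.9989528397252665}
```

View pics/side0.png

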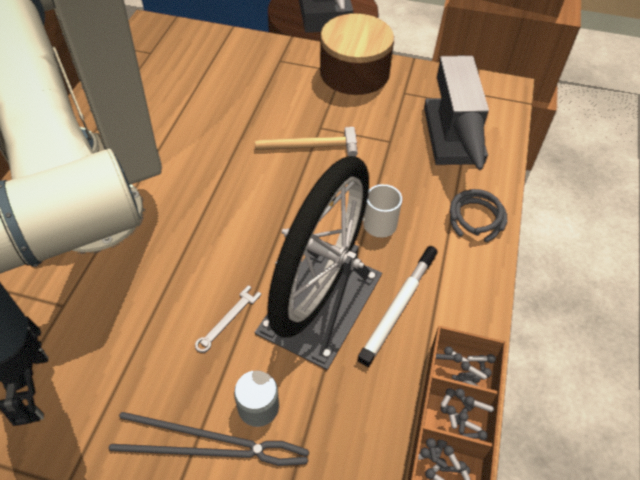

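View pics/top0.png

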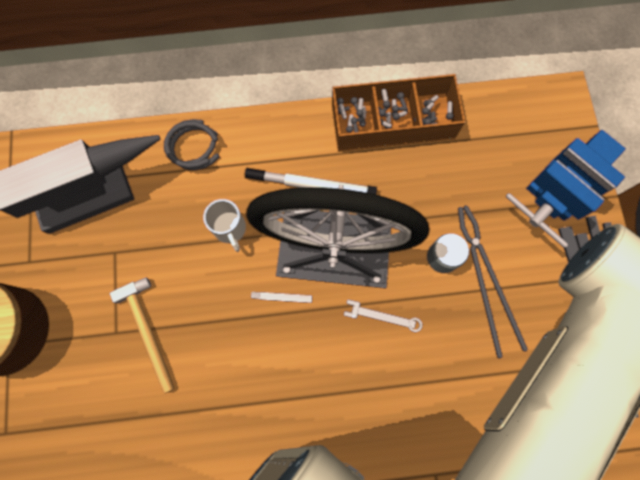

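The side view shows the wheel at about (322,245), the mug at (382,210) and the grease tin at (257,397). The top view shows the wheel at (337,222), with the stand's front frame at (333,258). Next I'll enlarge the wheel in both views and fit its pose from depth.

```bash
cat > h.py <<'E'
import numpy as np,cv2
def load(n): return dict(np.load(n))
def w2p(d,P):
    P=np.atleast_2d(P); T=d["world_to_cam"]; c=P@T[:3,:3].T+T[:3,3]; q=c@d["intrinsics"].T; return q[:,:2]/q[:,2:],c[:,2]
def cloud(d):
    z=d["z_map"]; v,u=np.mgrid[:480,:640]; K=d["intrinsics"];T=d["world_to_cam"]
    c=np.stack([(u-K[0,2])/K[0,0]*z,(v-K[1,2])/K[1,1]*z,z],-1); return (c-T[:3,3])@T[:3,:3]
E
python3 - <<'E'
from h import *
from scipy.optimize import least_squares
pts=[]
for n,box in (("side",(150,340,265,375)),("top",(180,255,240,435))):
    d=load(n+"0.npz"); p=cloud(d); T=d["world_to_cam"]; print(n,"cam",-T[:3,:3].T@T[:3,3])
    a,b,c,e=box; m=np.zeros((480,640),bool); m[a:b,c:e]=1
    m&=(d["pixels"].max(-1)<55)&(d["z_map"]>0)&(p[...,2]>60)
    q=p[m]; print(len(q),np.median(q,0)); pts.append(q)
    im=d["pixels"][a-10:b+30,c-10:e+10]; s=min(800/im.shape[1],600/im.shape[0])
    cv2.imwrite(f"pics/{n}0c.png",cv2.resize(im,None,fx=s,fy=s,interpolation=cv2.INTER_CUBIC)); print("crop",c-10,a-10,s)
def res(x,q):
    ax=np.array([np.cos(x[3]),np.sin(x[3]),0]); v=q-x[:3]; h=v@ax; rr=np.linalg.norm(v-h[:,None]*ax,axis=1)
    return np.hypot(rr-162.5,h)-18.5
for q in pts+[np.vstack(pts)]:
    s=least_squares(res,[600,0,200,0],args=(q,),loss="soft_l1",f_scale=3); print(s.x,np.median(abs(s.fun)))
E
```

```text
side cam [ 736.05400189 -743.13129422 1122.69724717]
5011 [ 566.06239345 -175.96887893  322.35814499]
crop 255 140 2.608695652173913
top cam [ 324.78976483  -31.89095996 1134.87671548]
4354 [571.20556889 -91.89544476 351.27131015]
crop 230 170 3.7209302325581395
[ 5.99710583e+02 -2.03480448e+00  2.00984045e+02 -1.77077061e-01] 58.78955957050073
[600.80480055  -2.77220219 199.62001867  -9.70202237] 35.54344768972071
[600.09135695  -2.5270439  200.4556642   -9.64505907] 48.74563615642947
```

View pics/side0c.png

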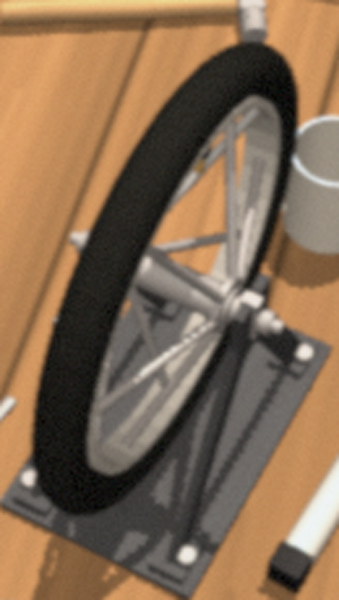

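View pics/top0c.png

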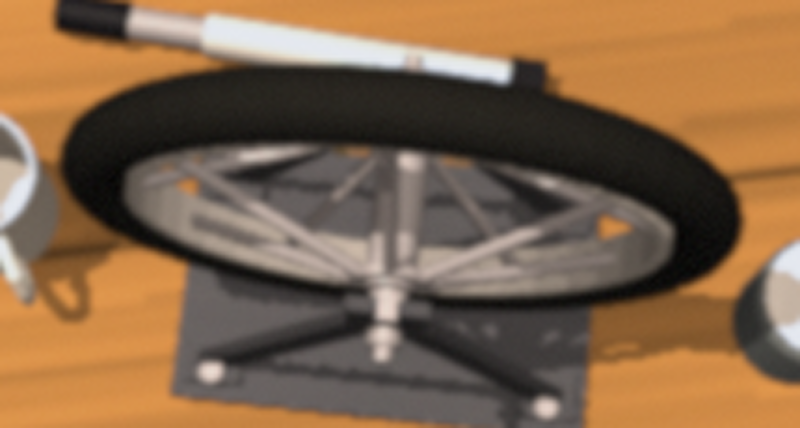

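```bash
cat >> h.py <<'E'
from scipy.optimize import least_squares
def res(x,q):
    ax=np.array([np.cos(x[3]),np.sin(x[3]),0]); v=q-x[:3]; h=v@ax; rr=np.linalg.norm(v-h[:,None]*ax,axis=1)
    return np.hypot(rr-162.5,h)-18.5
def rectify(d,c,yaw,s=2,R=145,off=0):
    # image right = robot's right (-y'), up = z
    v,u=np.mgrid[:2*R*s,:2*R*s]; a=(u/s-R); b=(R-v/s)
    ex=np.array([np.cos(yaw),np.sin(yaw),0]); ey=np.array([-np.sin(yaw),np.cos(yaw),0])
    P=c-a[...,None]*ey+b[...,None]*np.array([0,0,1])+off*ex
    p,_=w2p(d,P.reshape(-1,3)); p=p.reshape(v.shape+(2,)).astype(np.float32)
    return cv2.remap(d["pixels"],p[...,0],p[...,1],cv2.INTER_CUBIC)
E
python3 - <<'E'
from h import *
pts=[];D={}
for n,box in (("side",(150,340,265,375)),("top",(180,255,240,435))):
    d=D[n]=load(n+"0.npz"); p=cloud(d)
    a,b,c,e=box; m=np.zeros((480,640),bool); m[a:b,c:e]=1
    m&=(d["pixels"].max(-1)<55)&(d["z_map"]>0)&(p[...,2]>150)
    pts.append(p[m])
for q in pts+[np.vstack(pts)]:
    x=np.array([560,-80,200,-0.1])
    for k in range(6):
        f=abs(res(x,q)); g=q[f<max(40/2**k,5)]
        x=least_squares(res,x,args=(g,),loss="soft_l1",f_scale=3).x
    print(x,len(g),len(q),np.median(abs(res(x,g))))
np.save("wheel.npy",x)
ims=[]
for n in D:
    ims.append(rectify(D[n],x[:3],x[3],s=2,R=145)[:, :400*2])
im=np.hstack(ims); im=cv2.resize(im,(800,400)); cv2.imwrite("pics/rect0.png",im)
E
```

```text
[ 5.77218605e+02 -9.29950667e+01  1.99060445e+02 -2.24739337e-01] 4297 4419 0.7375728047096679
[ 5.76511508e+02 -8.94949201e+01  2.00093721e+02 -2.23622380e-01] 3956 3962 0.5796468105575769
[ 5.76739077e+02 -9.14650941e+01  2.00033763e+02 -2.20900871e-01] 8245 8381 0.9747280172505484
```

View pics/rect0.png

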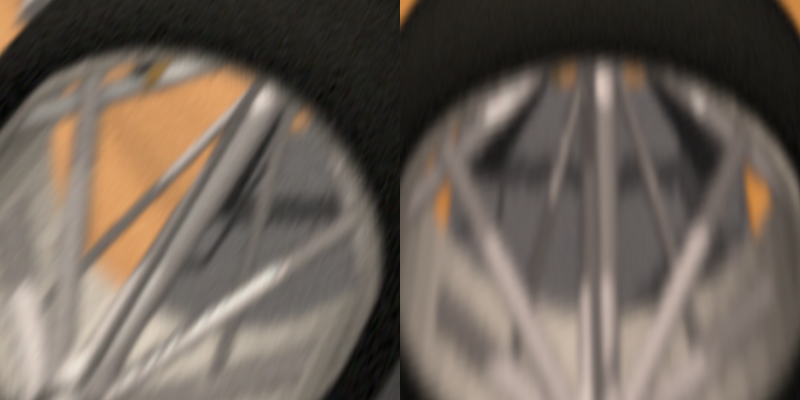

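```bash
cat >> h.py <<'E'
def frame(x):
    ex=np.array([np.cos(x[3]),np.sin(x[3]),0]); ey=np.array([-np.sin(x[3]),np.cos(x[3]),0]); return np.stack([ex,ey,[0,0,1]])
def towheel(x,p): return (p-x[:3])@frame(x).T
def spoke_phase(x,p,w=4.5,r0=35,r1=130):
    "histogram joint mod 60deg from near/far spokes"
    q=towheel(x,p.reshape(-1,3)); r=np.hypot(q[:,1],q[:,2]); ang=np.degrees(np.arctan2(q[:,1],-q[:,2]))
    out={}
    for s,nm in ((-1,"near"),(1,"far")):
        m=(r>r0)&(r<r1)&(abs(q[:,0]-s*40*(139-r)/121)<w)
        j=(ang[m]+15*s)%60; h,_=np.histogram(j,60,(0,60)); out[nm]=(j,h)
    return out
E
python3 - <<'E'
from h import *
x=np.load("wheel.npy")
tot={}
for n in ("side","top"):
    d=load(n+"0.npz"); p=cloud(d)[d["z_map"]>0]
    for k,(j,h) in spoke_phase(x,p).items(): print(n,k,h.tolist())
    # brass: 
    P=cloud(d); hsv=cv2.cvtColor(d["pixels"],cv2.COLOR_BGR2HSV); q=towheel(x,P)
    m=(abs(q[...,0])<9)&(np.hypot(q[...,1],q[...,2])<130)&(np.hypot(q[...,1],q[...,2])>80)&(d["z_map"]>0)
    v,u=np.where(m)
    for a,b in zip(v,u):
        if hsv[a,b,1]>90 or hsv[a,b,2]<70: print(n,u[0] and (b,a),np.round(q[a,b]),d["pixels"][a,b],round(float(np.degrees(np.arctan2(q[a,b,1],-q[a,b,2]))),1))
E
```

```text
side near [0, 0, 0, 0, 0, 0, 0, 0, 0, 0, 0, 0, 0, 0, 0, 0, 0, 0, 0, 0, 0, 0, 0, 0, 0, 0, 0, 0, 0, 0, 0, 1, 2, 1, 1, 3, 11, 12, 21, 42, 30, 34, 40, 37, 34, 9, 3, 2, 1, 0, 0, 0, 0, 0, 0, 0, 0, 0, 0, 0]
side far [0, 1, 0, 0, 0, 0, 0, 0, 0, 1, 0, 3, 6, 4, 2, 0, 0, 0, 0, 0, 0, 0, 0, 0, 0, 0, 0, 0, 0, 0, 1, 0, 1, 5, 6, 12, 16, 30, 42, 79, 83, 63, 64, 98, 91, 59, 37, 17, 16, 10, 2, 2, 1, 1, 0, 0, 0, 2, 1, 2]
side (np.int64(347), np.int64(191)) [ -2. 104.  53.] [102 133 169] 117.0
side (np.int64(346), np.int64(192)) [-2. 99. 55.] [ 98 127 162] 118.9
side (np.int64(339), np.int64(200)) [-8. 83. 45.] [ 91 126 164] 118.5
side (np.int64(332), np.int64(201)) [  3.  29. 104.] [ 67  95 114] 164.5
side (np.int64(331), np.int64(202)) [  2.  27. 102.] [ 71 106 129] 165.1
side (np.int64(332), np.int64(202)) [  4.  26. 105.] [ 65 103 130] 166.2
side (np.int64(331), np.int64(203)) [ 2. 28. 99.] [ 62 107 138] 164.3
side (np.int64(332), np.int64(203)) [  4.  28. 100.] [ 67 107 137] 164.6
side (np.int64(330), np.int64(204)) [  2.  24. 100.] [ 67 111 138] 166.5
side (np.int64(331), np.int64(204)) [ 3. 26. 99
[... 1178 characters left out ...]
  -5.] [ 77 113 157] 87.5
top (np.int64(392), np.int64(227)) [   5. -108.    7.] [ 75  93 120] -93.4
top (np.int64(393), np.int64(228)) [   4. -111.    4.] [ 69 109 155] -92.3
top (np.int64(394), np.int64(228)) [   4. -112.    7.] [ 77 105 143] -93.4
top (np.int64(395), np.int64(228)) [   3. -114.    9.] [ 86 105 135] -94.3
top (np.int64(395), np.int64(229)) [   3. -115.    2.] [ 70 116 168] -91.1
top (np.int64(396), np.int64(229)) [   2. -116.    7.] [ 76 114 158] -93.3
top (np.int64(397), np.int64(229)) [   2. -118.    9.] [ 83 111 149] -94.2
top (np.int64(398), np.int64(230)) [   1. -121.    5.] [ 76 115 161] -92.3
top (np.int64(399), np.int64(230)) [  -0. -122.   10.] [ 81 104 135] -94.9
```

Wheel centre is about (577,-91,200) with yaw -0.22. The spokes give joint mod 60° ≈ 42.5°, and the brass tip is at about 165°, so the joint is about 162.5°. It has to fall by that much, top going left. I'll use a tilted forward tool with shut fingers, working the top spokes.

```bash
cat >> h.py <<'E'
from scipy.spatial.transform import Rotation as Ro, Slerp
X=np.array([576.7,-91.3,200.,-0.221])
def Rtgt(tilt):
    F=frame(X); t=np.radians(tilt); z=np.cos(t)*F[0]-np.sin(t)*F[2]; y=F[1]; return Ro.from_matrix(np.stack([np.cross(y,z),y,z],1))
def world(a,l,u): return X[:3]+frame(X).T@np.array([a,l,u])   # axial, left, up
def rows(p0,R0,p1,R1,n):
    S=Slerp([0,1],Ro.concatenate([R0,R1])); P,R=np.array(p0),R0
    for k in range(1,n+1):
        p=p0+(p1-np.array(p0))*k/n; q=S(k/n); d=R.inv().apply(p-P)/1000; w=np.degrees((R.inv()*q).as_rotvec())
        print(np.round(d,4).tolist(),np.round(w,2).tolist()); P,R=p,q
def polar(ang,r,a): t=np.radians(ang); return world(a,r*np.sin(t),-r*np.cos(t))
E
python3 - <<'E'
from h import *
from rig import r
s=r.sense(); p1=polar(207,90,-110); print(p1)
rows(s["eef_pos"],Ro.from_quat(s["tcp_rot"]),p1,Rtgt(20),12)
E
```

```text
[ 460.41879382 -107.05280352  280.19058718]
[0.0209, 0.0305, -0.0041] [-2.6, -5.43, -3.72]
[0.0185, 0.032, -0.0046] [-2.6, -5.43, -3.72]
[0.0159, 0.0333, -0.0047] [-2.6, -5.43, -3.72]
[0.0133, 0.0345, -0.0045] [-2.6, -5.43, -3.72]
[0.0106, 0.0355, -0.0041] [-2.6, -5.43, -3.72]
[0.0079, 0.0363, -0.0033] [-2.6, -5.43, -3.72]
[0.0053, 0.0368, -0.0023] [-2.6, -5.43, -3.72]
[0.0027, 0.0371, -0.001] [-2.6, -5.43, -3.72]
[0.0003, 0.0373, 0.0005] [-2.6, -5.43, -3.72]
[-0.002, 0.0371, 0.0023] [-2.6, -5.43, -3.72]
[-0.0041, 0.0368, 0.0043] [-2.6, -5.43, -3.72]
[-0.006, 0.0362, 0.0064] [-2.6, -5.43, -3.72]
```

>>> {"fn": "drive_tool", "kwargs": {
  "deltas": [
    {"claw":0,"x":0.021,"y":0.03,"z":-0.004,"ax":-2.6,"ay":-5.4,"az":-3.7},
    {"claw":0,"x":0.0185,"y":0.032,"z":-0.0045,"ax":-2.6,"ay":-5.4,"az":-3.7},
    {"claw":0,"x":0.016,"y":0.033,"z":-0.0045,"ax":-2.6,"ay":-5.4,"az":-3.7},
    {"claw":0,"x":0.013,"y":0.0345,"z":-0.0045,"ax":-2.6,"ay":-5.4,"az":-3.7},
    {"claw":0,"x":0.0105,"y":0.0355,"z":-0.004,"ax":-2.6,"ay":-5.4,"az":-3.7}
  ],
  "force": 20
}}

```text
time: 0.72
eef_pos: [332.7, -332.7, 251.8]
tcp_rot: [0.369, 0.893, -0.028, 0.258]
contact_force: [-0.1, 1.1, 0.1]
grip_width: -0.001
```

>>> {"fn": "drive_tool", "kwargs": {
  "deltas": [
    {"claw":0,"x":0.008,"y":0.036,"z":-0.003,"ax":-2.6,"ay":-5.4,"az":-3.7},
    {"claw":0,"x":0.005,"y":0.037,"z":-0.002,"ax":-2.6,"ay":-5.4,"az":-3.7},
    {"claw":0,"x":0.003,"y":0.037,"z":-0.001,"ax":-2.6,"ay":-5.4,"az":-3.7},
    {"claw":0,"x":0,"y":0.037,"z":0.0005,"ax":-2.6,"ay":-5.4,"az":-3.7}
  ]
}}

```text
time: 1.23
eef_pos: [401.1, -220.8, 273.9]
tcp_rot: [0.228, 0.87, -0.051, 0.434]
contact_force: [-0.5, -2.4, 2.5]
grip_width: -0.004
```

```bash
python3 - <<'E'
from h import *
from rig import r
s=r.sense(); p1=polar(207,90,-110); print(s["time"],s["joints"].round(2),s["grip_width"],towheel(X,s["eef_pos"]))
rows(s["eef_pos"],Ro.from_quat(s["tcp_rot"]),p1,Rtgt(20),4)
E
```

```text
1.225 [-0.17 -0.51 -1.06  0.92 -0.2  -1.18] -0.003807867300570253 [-142.94631409 -164.82061418   73.89890437]
[0.0011, 0.032, 0.0017] [-2.23, -4.4, -3.06]
[-0.0004, 0.032, 0.003] [-2.23, -4.4, -3.06]
[-0.0018, 0.0318, 0.0043] [-2.23, -4.4, -3.06]
[-0.0031, 0.0314, 0.0057] [-2.23, -4.4, -3.06]
```

```bash
python3 - <<'E'
from h import *
from rig import r
s=r.sense(); R=Ro.from_quat(s["tcp_rot"]); print(R.as_matrix().round(2).tolist())
for t in (40,):
  rows(s["eef_pos"],R,polar(207,88,-100),Rtgt(t),5)
E
```

```text
[[-0.52, 0.44, 0.73], [0.35, 0.89, -0.29], [-0.78, 0.11, -0.62]]
[0.0001, 0.0262, 0.0031] [-1.32, 0.45, -2.71]
[-0.0012, 0.0261, 0.0037] [-1.32, 0.45, -2.71]
[-0.0025, 0.0259, 0.0043] [-1.32, 0.45, -2.71]
[-0.0037, 0.0257, 0.0049] [-1.32, 0.45, -2.71]
[-0.005, 0.0254, 0.0055] [-1.32, 0.45, -2.71]
```

>>> {"fn": "drive_tool", "kwargs": {
  "deltas": [
    {"x":0,"y":0.026,"z":0.003,"ax":-1.3,"ay":0.5,"az":-2.7},
    {"x":-0.001,"y":0.026,"z":0.004,"ax":-1.3,"ay":0.5,"az":-2.7},
    {"x":-0.0025,"y":0.026,"z":0.004,"ax":-1.3,"ay":0.5,"az":-2.7},
    {"x":-0.004,"y":0.026,"z":0.005,"ax":-1.3,"ay":0.5,"az":-2.7},
    {"x":-0.005,"y":0.025,"z":0.0055,"ax":-1.3,"ay":0.5,"az":-2.7}
  ]
}}

```text
schema error: expected keys claw, x, y, z, ax, ay, az
```

```bash
cat >> h.py <<'E'
def st(r):
    s=r.sense(); q=towheel(X,s["eef_pos"]); R=Ro.from_quat(s["tcp_rot"]); z=frame(X)@R.as_matrix()
    print("t %.2f"%s["time"],"alu",q.round(1),"ang %.1f r %.1f"%(np.degrees(np.arctan2(q[1],-q[2]))%360,np.hypot(q[1],q[2])),"tool z",z[:,2].round(2),"x",z[:,0].round(2),"j",s["joints"].round(2),"F",(frame(X)@s["contact_force"]).round(1))
    return s
E
python3 - <<'E'
from h import *
from rig import r
s=st(r); R=Ro.from_quat(s["tcp_rot"])
rows(s["eef_pos"],R,polar(205,88,-50),Rtgt(38),3)
E
```

```text
t 1.23 alu [-142.9 -164.8   73.9] ang 245.9 r 180.6 tool z [ 0.78 -0.12 -0.62] x [-0.58  0.23 -0.78] j [-0.17 -0.51 -1.06  0.92 -0.2  -1.18] F [ 0.  -2.4  2.5]
[-0.0098, 0.0486, 0.0178] [-2.28, 0.09, -4.47]
[-0.0135, 0.0469, 0.0197] [-2.28, 0.09, -4.47]
[-0.0172, 0.0449, 0.0215] [-2.28, 0.09, -4.47]
```

All keys are needed in each row.

>>> {"fn": "drive_tool", "kwargs": {
  "deltas": [
    {"claw":0,"x":0,"y":0.026,"z":0.003,"ax":-1.3,"ay":0.5,"az":-2.7},
    {"claw":0,"x":-0.001,"y":0.026,"z":0.004,"ax":-1.3,"ay":0.5,"az":-2.7},
    {"claw":0,"x":-0.0025,"y":0.026,"z":0.004,"ax":-1.3,"ay":0.5,"az":-2.7},
    {"claw":0,"x":-0.004,"y":0.026,"z":0.005,"ax":-1.3,"ay":0.5,"az":-2.7},
    {"claw":0,"x":-0.005,"y":0.025,"z":0.0055,"ax":-1.3,"ay":0.5,"az":-2.7}
  ]
}}

```text
time: 1.85
eef_pos: [470.9, -112.8, 278.9]
tcp_rot: [0.104, 0.902, -0.049, 0.417]
contact_force: [1.3, 0.6, 0.3]
grip_width: -0.005
```

```bash
python3 - <<'E'
from h import *
from rig import r
s=st(r); R=Ro.from_quat(s["tcp_rot"])
rows(s["eef_pos"],R,polar(205,88,-50),Rtgt(38),4)
E
```

```text
t 1.85 alu [-98.5 -44.1  78.9] ang 209.2 r 90.4 tool z [ 0.76 -0.01 -0.65] x [-0.65  0.   -0.76] j [ 0.12 -0.42 -1.01  1.07 -0.3  -1.29] F [1.1 0.8 0.3]
[-0.008, 0.0018, 0.0091] [-0.11, -0.59, -0.07]
[-0.0079, 0.0018, 0.0092] [-0.11, -0.59, -0.07]
[-0.0078, 0.0018, 0.0093] [-0.11, -0.59, -0.07]
[-0.0077, 0.0018, 0.0093] [-0.11, -0.59, -0.07]
```

>>> {"fn": "drive_tool", "kwargs": {
  "deltas": [
    {"claw":0,"x":-0.008,"y":0.002,"z":0.009,"ax":0,"ay":-0.6,"az":0},
    {"claw":0,"x":-0.008,"y":0.002,"z":0.009,"ax":0,"ay":-0.6,"az":0},
    {"claw":0,"x":-0.008,"y":0.002,"z":0.009,"ax":0,"ay":-0.6,"az":0},
    {"claw":0,"x":-0.0075,"y":0.002,"z":0.0095,"ax":0,"ay":-0.6,"az":0}
  ]
}}

```text
time: 2.35
eef_pos: [516.7, -116.7, 287.6]
tcp_rot: [0.105, 0.895, -0.051, 0.43]
contact_force: [-0.1, 0.5, -0.2]
grip_width: -0.004
```

```bash
python3 - <<'E'
from h import *
from rig import r
s=st(r); R=Ro.from_quat(s["tcp_rot"])
rows(s["eef_pos"],R,polar(205,86,-6),Rtgt(35),5)
D=[]
for n in ("side","top"):
    d=r.read_camera(n); np.savez(n+"1.npz",**d)
    a,b,c,e=(140,340,225,385) if n=="side" else (170,290,240,440)
    D.append(cv2.resize(d["pixels"][a:b,c:e],(400,500) if n=="side" else (400,240),interpolation=cv2.INTER_CUBIC))
D[1]=cv2.copyMakeBorder(D[1],0,260,0,0,0); cv2.imwrite("pics/v1.png",np.hstack(D))
E
```

```text
t 2.35 alu [-53.  -37.9  87.6] ang 203.4 r 95.4 tool z [ 0.78 -0.01 -0.63] x [-0.63  0.01 -0.78] j [-0.15 -0.32 -0.99  1.48 -0.07 -1.53] F [-0.2  0.5 -0.2]
[-0.0044, 0.0004, 0.0085] [-0.13, -0.74, -0.08]
[-0.0043, 0.0004, 0.0086] [-0.13, -0.74, -0.08]
[-0.0041, 0.0004, 0.0086] [-0.13, -0.74, -0.08]
[-0.004, 0.0004, 0.0087] [-0.13, -0.74, -0.08]
[-0.0039, 0.0003, 0.0087] [-0.13, -0.74, -0.08]
```

View pics/v1.png

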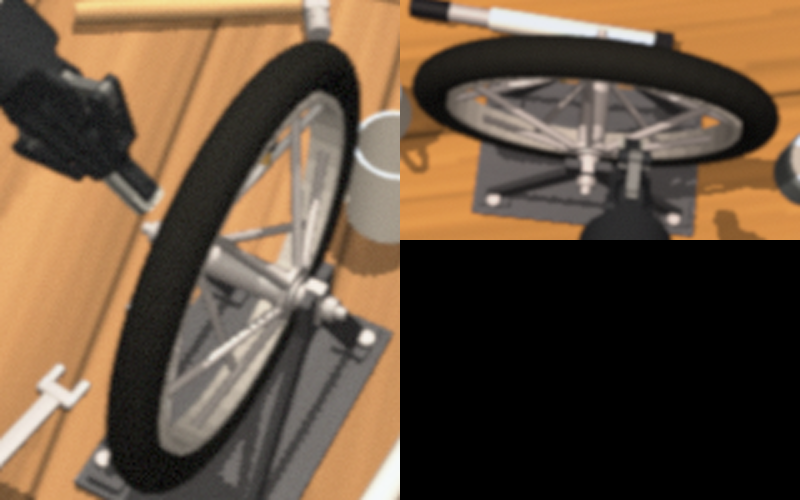

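The wrist is near its straight limit (q5 = -0.07), so I'll use a tilt of about 45° and a shallower insertion. The picture shows the finger in front of the wheel, right of the top spoke, with clear room around it.

```bash
python3 - <<'E'
from h import *
from rig import r
s=st(r); R=Ro.from_quat(s["tcp_rot"])
rows(s["eef_pos"],R,polar(203,80,-12),Rtgt(45),5)
E
```

```text
t 2.45 alu [-52.2 -36.5  88.8] ang 202.4 r 96.0 tool z [ 0.78 -0.01 -0.62] x [-0.62  0.01 -0.78] j [-0.15 -0.32 -0.99  1.48 -0.07 -1.53] F [-0.2 -0.5  0.3]
[-0.0026, 0.0011, 0.0082] [-0.09, 1.28, -0.08]
[-0.0028, 0.0011, 0.0081] [-0.09, 1.28, -0.08]
[-0.003, 0.0011, 0.008] [-0.09, 1.28, -0.08]
[-0.0032, 0.0011, 0.008] [-0.09, 1.28, -0.08]
[-0.0034, 0.0011, 0.0079] [-0.09, 1.28, -0.08]
```

>>> {"fn": "drive_tool", "kwargs": {
  "deltas": [
    {"claw":0,"x":-0.002,"y":0,"z":0.005,"ax":0,"ay":2,"az":0},
    {"claw":0,"x":-0.003,"y":0.001,"z":0.008,"ax":0,"ay":2,"az":0},
    {"claw":0,"x":-0.003,"y":0.001,"z":0.008,"ax":0,"ay":1,"az":0},
    {"claw":0,"x":-0.003,"y":0.001,"z":0.008,"ax":0,"ay":1,"az":0},
    {"claw":0,"x":-0.003,"y":0.001,"z":0.008,"ax":0,"ay":0.5,"az":0}
  ]
}}

```text
time: 3.08
eef_pos: [554.7, -120.3, 277.4]
tcp_rot: [0.107, 0.916, -0.045, 0.385]
contact_force: [-0.1, 0.5, 0.6]
grip_width: -0.003
```

```bash
python3 - <<'E'
from h import *
from rig import r
s=st(r); R=Ro.from_quat(s["tcp_rot"])
rows(s["eef_pos"],R,polar(203,80,-12),Rtgt(45),1)
E
```

```text
t 3.08 alu [-15.1 -33.1  77.4] ang 203.2 r 84.2 tool z [ 0.71 -0.01 -0.7 ] x [-0.7   0.01 -0.72] j [ 0.12 -0.2  -0.81  0.9  -0.32 -1.12] F [-0.2  0.5  0.6]
[0.0006, 0.0019, 0.0048] [-0.46, 0.64, -0.42]
```

>>> {"fn": "drive_tool", "kwargs": {
  "deltas": [
    {"claw":0,"x":0,"y":0.004,"z":0.001,"ax":0,"ay":0,"az":0},
    {"claw":0,"x":0,"y":0.005,"z":0.0,"ax":0,"ay":0,"az":0},
    {"claw":0,"x":-0.0005,"y":0.004,"z":-0.0005,"ax":0,"ay":0,"az":0},
    {"claw":0,"x":-0.0005,"y":0.003,"z":-0.0005,"ax":0,"ay":0,"az":0},
    {"claw":0,"x":0,"y":0.003,"z":0,"ax":0,"ay":0,"az":0}
  ]
}}

```text
time: 3.7
eef_pos: [559.3, -103.3, 278.3]
tcp_rot: [0.107, 0.915, -0.046, 0.385]
contact_force: [0.4, 0.5, -0.0]
grip_width: 0.002
```

>>> {"fn": "drive_tool", "kwargs": {
  "deltas": [
    {"claw":0,"x":0,"y":0.003,"z":0,"ax":0,"ay":0,"az":0},
    {"claw":0,"x":0,"y":0.003,"z":0,"ax":0,"ay":0,"az":0},
    {"claw":0,"x":0,"y":0.003,"z":0,"ax":0,"ay":0,"az":0},
    {"claw":0,"x":0,"y":0.004,"z":0,"ax":0,"ay":0,"az":0},
    {"claw":0,"x":0,"y":0.004,"z":0,"ax":0,"ay":0,"az":0}
  ]
}}

```text
time: 4.32
eef_pos: [563.1, -86.8, 277.6]
tcp_rot: [0.107, 0.916, -0.046, 0.385]
contact_force: [-0.4, -1.4, -1.0]
grip_width: -0.003
```

```bash
cat >> h.py <<'E'
def jang(r,tag):
    out=[]
    for n in ("side","top"):
        d=r.read_camera(n); np.savez(f"{n}{tag}.npz",**d); p=cloud(d)[d["z_map"]>0]
        q=towheel(X,p); v=d  # mask above plate
        for k,(j,h) in spoke_phase(X,p).items():
            c=np.exp(1j*np.radians(j*6)); pk=np.degrees(np.angle(c.mean()))/6%60
            dj=(j-pk+30)%60-30; dj=dj[abs(dj)<8]; out.append((n,k,round(float(pk+dj.mean()),1),len(dj)))
    print(out)
E
python3 - <<'E'
from h import *
from rig import r
st(r); jang(r,"2")
E
```

```text
t 4.33 alu [-14.2   1.4  77.6] ang 179.0 r 77.6 tool z [ 0.71 -0.01 -0.7 ] x [-0.7   0.01 -0.71] j [ 0.19 -0.19 -0.82  1.   -0.36 -1.27] F [-0.  -1.5 -1. ]
[('side', 'near', 32.5, 241), ('side', 'far', 32.9, 702), ('top', 'near', 31.4, 625), ('top', 'far', 33.0, 249)]
```

>>> {"fn": "drive_tool", "kwargs": {
  "deltas": [
    {"claw":0,"x":0,"y":0.006,"z":0,"ax":0,"ay":0,"az":0},
    {"claw":0,"x":0.0005,"y":0.007,"z":0.0005,"ax":0,"ay":0,"az":0},
    {"claw":0,"x":0.001,"y":0.007,"z":0.001,"ax":0,"ay":0,"az":0},
    {"claw":0,"x":0.0015,"y":0.0065,"z":0.0015,"ax":0,"ay":0,"az":0},
    {"claw":0,"x":0.002,"y":0.0065,"z":0.002,"ax":0,"ay":0,"az":0}
  ]
}}

```text
time: 5.05
eef_pos: [571.1, -54.3, 270.8]
tcp_rot: [0.107, 0.915, -0.046, 0.385]
contact_force: [-0.1, -1.0, -0.5]
grip_width: -0.0
```

>>> {"fn": "drive_tool", "kwargs": {
  "deltas": [
    {"claw":0,"x":0.0025,"y":0.006,"z":0.0025,"ax":0,"ay":0,"az":0},
    {"claw":0,"x":0.0025,"y":0.006,"z":0.0025,"ax":0,"ay":0,"az":0},
    {"claw":0,"x":0.003,"y":0.0055,"z":0.003,"ax":0,"ay":0,"az":0},
    {"claw":0,"x":0.003,"y":0.005,"z":0.003,"ax":0,"ay":0,"az":0},
    {"claw":0,"x":0.003,"y":0.004,"z":0.003,"ax":0,"ay":0,"az":0}
  ]
}}

```text
time: 5.68
eef_pos: [577.6, -28.6, 251.0]
tcp_rot: [0.107, 0.915, -0.046, 0.385]
contact_force: [-0.9, -1.8, 1.0]
grip_width: 0.001
```

```bash
python3 - <<'E'
from h import *
from rig import r
st(r); jang(r,"3")
E
```

```text
t 5.67 alu [-12.9  61.4  51. ] ang 129.7 r 79.8 tool z [ 0.72 -0.01 -0.7 ] x [-0.7   0.01 -0.72] j [ 0.22 -0.14 -0.88  1.31 -0.33 -1.62] F [-0.5 -1.9  1. ]
[('side', 'near', 45.5, 263), ('side', 'far', 46.6, 705), ('top', 'near', 43.8, 544), ('top', 'far', 45.9, 298)]
```

>>> {"fn": "drive_tool", "kwargs": {
  "deltas": [
    {"claw":0,"x":-0.002,"y":-0.003,"z":-0.002,"ax":0,"ay":0,"az":0},
    {"claw":0,"x":0.006,"y":0,"z":-0.008,"ax":0,"ay":0,"az":0},
    {"claw":0,"x":0.007,"y":0,"z":-0.009,"ax":0,"ay":0,"az":0},
    {"claw":0,"x":0.007,"y":0,"z":-0.009,"ax":0,"ay":0,"az":0},
    {"claw":0,"x":0.007,"y":0,"z":-0.009,"ax":0,"ay":0,"az":0}
  ]
}}

```text
time: 6.4
eef_pos: [533.0, -21.6, 259.3]
tcp_rot: [0.107, 0.915, -0.046, 0.385]
contact_force: [0.6, -0.1, 1.0]
grip_width: 0.003
```

>>> {"fn": "drive_tool", "kwargs": {
  "deltas": [
    {"claw":0,"x":-0.001,"y":-0.016,"z":-0.001,"ax":0,"ay":0,"az":0},
    {"claw":0,"x":-0.002,"y":-0.02,"z":-0.002,"ax":0,"ay":0,"az":0},
    {"claw":0,"x":-0.002,"y":-0.02,"z":-0.002,"ax":0,"ay":0,"az":0},
    {"claw":0,"x":-0.002,"y":-0.02,"z":-0.002,"ax":0,"ay":0,"az":0},
    {"claw":0,"x":-0.002,"y":-0.016,"z":-0.002,"ax":0,"ay":0,"az":0}
  ]
}}

```text
time: 7.02
eef_pos: [511.6, -111.7, 272.0]
tcp_rot: [0.107, 0.915, -0.046, 0.385]
contact_force: [-0.6, 0.0, 0.1]
grip_width: 0.0
```

```bash
python3 - <<'E'
from h import *
from rig import r
s=st(r); jang(r,"4"); rows(s["eef_pos"],Ro.from_quat(s["tcp_rot"]),polar(206,82,-13),Rtgt(45),4)
E
```

```text
t 7.03 alu [-59.  -34.1  72. ] ang 205.4 r 79.7 tool z [ 0.71 -0.01 -0.7 ] x [-0.7   0.01 -0.72] j [ 0.17 -0.3  -0.89  0.91 -0.36 -1.17] F [-0.6 -0.1  0.1]
[('side', 'near', 44.4, 288), ('side', 'far', 45.3, 704), ('top', 'near', 44.9, 674), ('top', 'far', 45.9, 320)]
[-0.0083, -0.0003, 0.0079] [-0.15, 0.16, -0.12]
[-0.0084, -0.0003, 0.0079] [-0.15, 0.16, -0.12]
[-0.0084, -0.0004, 0.0079] [-0.15, 0.16, -0.12]
[-0.0084, -0.0004, 0.0079] [-0.15, 0.16, -0.12]
```

>>> {"fn": "drive_tool", "kwargs": {
  "deltas": [
    {"claw":0,"x":-0.006,"y":0,"z":0.006,"ax":0,"ay":0,"az":0},
    {"claw":0,"x":-0.009,"y":0,"z":0.009,"ax":0,"ay":0,"az":0},
    {"claw":0,"x":-0.009,"y":0,"z":0.009,"ax":0,"ay":0,"az":0},
    {"claw":0,"x":-0.008,"y":0,"z":0.008,"ax":0,"ay":0,"az":0},
    {"claw":0,"x":0,"y":0.004,"z":0,"ax":0,"ay":0,"az":0}
  ]
}}

```text
time: 7.75
eef_pos: [558.1, -118.3, 271.9]
tcp_rot: [0.108, 0.916, -0.046, 0.385]
contact_force: [0.1, -0.3, 0.1]
grip_width: -0.003
```

>>> {"fn": "drive_tool", "kwargs": {
  "deltas": [
    {"claw":0,"x":0,"y":0.006,"z":0,"ax":0,"ay":0,"az":0},
    {"claw":0,"x":0,"y":0.005,"z":0,"ax":0,"ay":0,"az":0},
    {"claw":0,"x":0,"y":0.003,"z":0,"ax":0,"ay":0,"az":0},
    {"claw":0,"x":0,"y":0.003,"z":0,"ax":0,"ay":0,"az":0},
    {"claw":0,"x":0,"y":0.003,"z":0,"ax":0,"ay":0,"az":0}
  ]
}}

```text
time: 8.38
eef_pos: [561.9, -98.5, 272.5]
tcp_rot: [0.108, 0.915, -0.046, 0.385]
contact_force: [-0.6, -1.5, 0.6]
grip_width: 0.004
```

>>> {"fn": "drive_tool", "kwargs": {
  "deltas": [
    {"claw":0,"x":0,"y":0.003,"z":0,"ax":0,"ay":0,"az":0},
    {"claw":0,"x":0,"y":0.004,"z":0,"ax":0,"ay":0,"az":0},
    {"claw":0,"x":0,"y":0.005,"z":0,"ax":0,"ay":0,"az":0},
    {"claw":0,"x":0,"y":0.006,"z":0,"ax":0,"ay":0,"az":0},
    {"claw":0,"x":0.0005,"y":0.007,"z":0.0005,"ax":0,"ay":0,"az":0}
  ]
}}

```text
time: 9.0
eef_pos: [568.0, -73.7, 271.6]
tcp_rot: [0.107, 0.915, -0.046, 0.385]
contact_force: [0.7, -1.5, -0.8]
grip_width: -0.001
```

```bash
python3 - <<'E'
from h import *
from rig import r
s=st(r); jang(r,"5")
E
```

```text
t 9.00 alu [-12.4  15.2  71.6] ang 168.0 r 73.2 tool z [ 0.71 -0.01 -0.7 ] x [-0.7   0.01 -0.71] j [ 0.19 -0.18 -0.83  1.08 -0.34 -1.36] F [ 1.  -1.3 -0.8]
[('side', 'near', 20.8, 197), ('side', 'far', 21.9, 657), ('top', 'near', 18.8, 562), ('top', 'far', 20.7, 185)]
```

>>> {"fn": "drive_tool", "kwargs": {
  "deltas": [
    {"claw":0,"x":0.001,"y":0.007,"z":0.001,"ax":0,"ay":0,"az":0},
    {"claw":0,"x":0.001,"y":0.007,"z":0.001,"ax":0,"ay":0,"az":0},
    {"claw":0,"x":0.0015,"y":0.0065,"z":0.0015,"ax":0,"ay":0,"az":0},
    {"claw":0,"x":0.002,"y":0.0065,"z":0.002,"ax":0,"ay":0,"az":0},
    {"claw":0,"x":0.0025,"y":0.006,"z":0.0025,"ax":0,"ay":0,"az":0}
  ]
}}

```text
time: 9.72
eef_pos: [575.8, -41.6, 260.3]
tcp_rot: [0.107, 0.915, -0.046, 0.385]
contact_force: [-0.0, -2.7, 0.2]
grip_width: 0.002
```

>>> {"fn": "drive_tool", "kwargs": {
  "deltas": [
    {"claw":0,"x":0.003,"y":0.006,"z":0.003,"ax":0,"ay":0,"az":0},
    {"claw":0,"x":0.003,"y":0.005,"z":0.003,"ax":0,"ay":0,"az":0},
    {"claw":0,"x":0.003,"y":0.004,"z":0.003,"ax":0,"ay":0,"az":0},
    {"claw":0,"x":0.0025,"y":0.003,"z":0.0025,"ax":0,"ay":0,"az":0},
    {"claw":0,"x":0,"y":0,"z":0,"ax":0,"ay":0,"az":0}
  ]
}}

```text
time: 10.35
eef_pos: [580.0, -24.2, 243.6]
tcp_rot: [0.107, 0.916, -0.046, 0.385]
contact_force: [-0.4, 1.0, 0.4]
grip_width: -0.003
```

```bash
python3 - <<'E'
from h import *
from rig import r
s=st(r); jang(r,"6")
E
```

```text
t 10.35 alu [-11.5  66.2  43.6] ang 123.4 r 79.3 tool z [ 0.71 -0.01 -0.7 ] x [-0.7   0.01 -0.71] j [ 0.19 -0.13 -0.89  1.39 -0.31 -1.69] F [-0.6  0.8  0.4]
[('side', 'near', 38.9, 212), ('side', 'far', 39.9, 730), ('top', 'near', 38.9, 560), ('top', 'far', 40.9, 311)]
```

>>> {"fn": "drive_tool", "kwargs": {
  "deltas": [
    {"claw":0,"x":-0.003,"y":-0.003,"z":-0.003,"ax":0,"ay":0,"az":0},
    {"claw":0,"x":0.006,"y":0,"z":-0.008,"ax":0,"ay":0,"az":0},
    {"claw":0,"x":0.007,"y":0,"z":-0.009,"ax":0,"ay":0,"az":0},
    {"claw":0,"x":0.007,"y":0,"z":-0.009,"ax":0,"ay":0,"az":0},
    {"claw":0,"x":0.007,"y":0,"z":-0.009,"ax":0,"ay":0,"az":0}
  ]
}}

```text
time: 11.08
eef_pos: [535.6, -17.1, 253.5]
tcp_rot: [0.107, 0.915, -0.046, 0.385]
contact_force: [0.1, 0.8, 0.1]
grip_width: -0.003
```

>>> {"fn": "drive_tool", "kwargs": {
  "deltas": [
    {"claw":0,"x":-0.003,"y":-0.016,"z":-0.003,"ax":0,"ay":0,"az":0},
    {"claw":0,"x":-0.003,"y":-0.021,"z":-0.003,"ax":0,"ay":0,"az":0},
    {"claw":0,"x":-0.003,"y":-0.021,"z":-0.003,"ax":0,"ay":0,"az":0},
    {"claw":0,"x":-0.003,"y":-0.021,"z":-0.003,"ax":0,"ay":0,"az":0},
    {"claw":0,"x":-0.002,"y":-0.017,"z":-0.002,"ax":0,"ay":0,"az":0}
  ]
}}

```text
time: 11.7
eef_pos: [513.3, -111.0, 273.6]
tcp_rot: [0.107, 0.915, -0.046, 0.385]
contact_force: [-0.1, -0.3, -0.2]
grip_width: 0.0
```

```bash
python3 - <<'E'
from h import *
from rig import r
s=st(r); jang(r,"7"); rows(s["eef_pos"],Ro.from_quat(s["tcp_rot"]),polar(203,80,-13),Rtgt(45),4)
E
```

```text
t 11.70 alu [-57.6 -33.1  73.6] ang 204.2 r 80.7 tool z [ 0.72 -0.01 -0.7 ] x [-0.7   0.01 -0.72] j [ 0.17 -0.3  -0.88  0.91 -0.37 -1.17] F [-0.  -0.3 -0.2]
[('side', 'near', 40.0, 253), ('side', 'far', 40.8, 716), ('top', 'near', 40.3, 657), ('top', 'far', 41.5, 315)]
[-0.0078, 0.0006, 0.0079] [-0.15, 0.16, -0.12]
[-0.0078, 0.0006, 0.0079] [-0.15, 0.16, -0.12]
[-0.0078, 0.0005, 0.0079] [-0.15, 0.16, -0.12]
[-0.0079, 0.0005, 0.0079] [-0.15, 0.16, -0.12]
```

>>> {"fn": "drive_tool", "kwargs": {
  "deltas": [
    {"claw":0,"x":-0.006,"y":0,"z":0.006,"ax":0,"ay":0,"az":0},
    {"claw":0,"x":-0.009,"y":0,"z":0.009,"ax":0,"ay":0,"az":0},
    {"claw":0,"x":-0.009,"y":0,"z":0.009,"ax":0,"ay":0,"az":0},
    {"claw":0,"x":-0.008,"y":0,"z":0.008,"ax":0,"ay":0,"az":0},
    {"claw":0,"x":0,"y":0.004,"z":0,"ax":0,"ay":0,"az":0}
  ]
}}

```text
time: 12.42
eef_pos: [559.7, -117.6, 273.4]
tcp_rot: [0.108, 0.916, -0.046, 0.385]
contact_force: [0.4, -0.6, 0.0]
grip_width: -0.003
```

>>> {"fn": "drive_tool", "kwargs": {
  "deltas": [
    {"claw":0,"x":0,"y":0.006,"z":0,"ax":0,"ay":0,"az":0},
    {"claw":0,"x":0,"y":0.005,"z":0,"ax":0,"ay":0,"az":0},
    {"claw":0,"x":0,"y":0.004,"z":0,"ax":0,"ay":0,"az":0},
    {"claw":0,"x":0,"y":0.003,"z":0,"ax":0,"ay":0,"az":0},
    {"claw":0,"x":0,"y":0.003,"z":0,"ax":0,"ay":0,"az":0}
  ]
}}

```text
time: 13.05
eef_pos: [563.8, -96.8, 273.9]
tcp_rot: [0.108, 0.915, -0.046, 0.385]
contact_force: [0.0, 0.1, -0.5]
grip_width: -0.003
```

>>> {"fn": "drive_tool", "kwargs": {
  "deltas": [
    {"claw":0,"x":0,"y":0.003,"z":0,"ax":0,"ay":0,"az":0},
    {"claw":0,"x":0,"y":0.004,"z":0,"ax":0,"ay":0,"az":0},
    {"claw":0,"x":0,"y":0.005,"z":0,"ax":0,"ay":0,"az":0},
    {"claw":0,"x":0,"y":0.006,"z":0,"ax":0,"ay":0,"az":0},
    {"claw":0,"x":0.0005,"y":0.007,"z":0.0005,"ax":0,"ay":0,"az":0}
  ]
}}

```text
time: 13.68
eef_pos: [569.8, -72.1, 273.1]
tcp_rot: [0.107, 0.915, -0.046, 0.385]
contact_force: [0.2, -2.6, -0.2]
grip_width: 0.003
```

>>> {"fn": "drive_tool", "kwargs": {
  "deltas": [
    {"claw":0,"x":0.001,"y":0.006,"z":0.001,"ax":0,"ay":0,"az":0},
    {"claw":0,"x":0.001,"y":0.005,"z":0.001,"ax":0,"ay":0,"az":0},
    {"claw":0,"x":0.001,"y":0.004,"z":0.001,"ax":0,"ay":0,"az":0},
    {"claw":0,"x":0.001,"y":0.003,"z":0.001,"ax":0,"ay":0,"az":0},
    {"claw":0,"x":0,"y":0,"z":0,"ax":0,"ay":0,"az":0}
  ]
}}

```text
time: 14.3
eef_pos: [574.1, -54.7, 267.4]
tcp_rot: [0.107, 0.915, -0.046, 0.385]
contact_force: [-0.2, -0.9, -0.0]
grip_width: -0.001
```

```bash
python3 - <<'E'
from h import *
from rig import r
s=st(r); jang(r,"8")
E
```

```text
t 14.30 alu [-10.6  35.2  67.4] ang 152.4 r 76.0 tool z [ 0.72 -0.01 -0.7 ] x [-0.7   0.01 -0.72] j [ 0.22 -0.16 -0.84  1.14 -0.35 -1.45] F [ 0.  -0.9 -0. ]
[('side', 'near', 5.8, 216), ('side', 'far', 7.2, 688), ('top', 'near', 5.8, 537), ('top', 'far', 7.5, 157)]
```

>>> {"fn": "drive_tool", "kwargs": {
  "deltas": [
    {"claw":0,"x":0.0005,"y":0.0012,"z":0.0005,"ax":0,"ay":0,"az":0},
    {"claw":0,"x":0.0005,"y":0.0012,"z":0.0005,"ax":0,"ay":0,"az":0},
    {"claw":0,"x":0.0005,"y":0.0012,"z":0.0005,"ax":0,"ay":0,"az":0},
    {"claw":0,"x":0.0004,"y":0.001,"z":0.0004,"ax":0,"ay":0,"az":0},
    {"claw":0,"x":0,"y":0,"z":0,"ax":0,"ay":0,"az":0}
  ]
}}

```text
time: 15.02
eef_pos: [575.0, -50.5, 264.6]
tcp_rot: [0.107, 0.915, -0.046, 0.385]
contact_force: [-0.7, -0.5, -0.1]
grip_width: -0.001
```

```bash
cat >> h.py <<'E'
def project(d,J,x):
    "spoke+valve overlay pixels"
    out=[]
    for s in (-1,1):
        for k in range(6):
            t=np.radians(J-15*s+60*k); P=[x[:3]+frame(x).T@np.array([s*a,rr*np.sin(t),-rr*np.cos(t)]) for a,rr in ((40,18),(0,139))]; out.append(w2p(d,np.array(P))[0])
    t=np.radians(J); P=[x[:3]+frame(x).T@np.array([0,rr*np.sin(t),-rr*np.cos(t)]) for rr in (138,98)]; out.append(w2p(d,np.array(P))[0]); return out
E
python3 - <<'E'
from h import *
from rig import r
s=st(r); jang(r,"9")
D=[]
for n in ("side","top"):
    d=dict(np.load(n+"9.npz")); a,b,c,e=(145,345,250,390) if n=="side" else (170,290,240,440)
    f=4
    im=cv2.resize(d["pixels"][a:b,c:e],None,fx=f,fy=f,interpolation=cv2.INTER_CUBIC) if n=="top" else cv2.resize(d["pixels"][a:b,c:e],None,fx=3,fy=3,interpolation=cv2.INTER_CUBIC)
    cv2.imwrite(f"pics/{n}9.png",im); print(project(d,1.5,X)[-1])
E
```

```text
t 15.03 alu [-10.6  39.4  64.6] ang 148.6 r 75.6 tool z [ 0.71 -0.01 -0.7 ] x [-0.7   0.01 -0.71] j [ 0.22 -0.16 -0.85  1.17 -0.35 -1.48] F [-0.5 -0.7 -0.1]
[('side', 'near', 2.6, 234), ('side', 'far', 3.6, 696), ('top', 'near', 2.2, 537), ('top', 'far', 3.5, 180)]
[[321.62699348 284.95046657]
 [321.70825021 274.60267736]]
[[333.54472146 240.91853491]
 [334.44886215 236.69981502]]
```

View pics/side9.png

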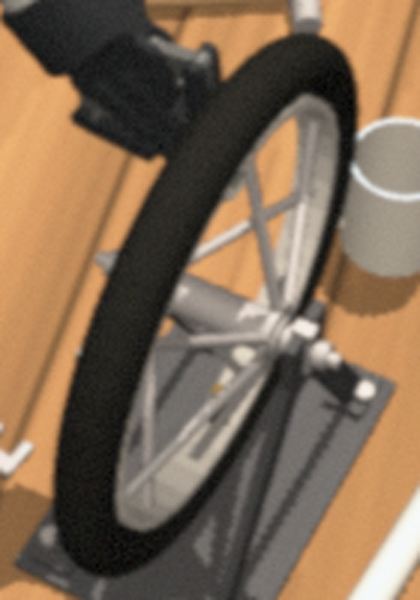

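View pics/top9.png

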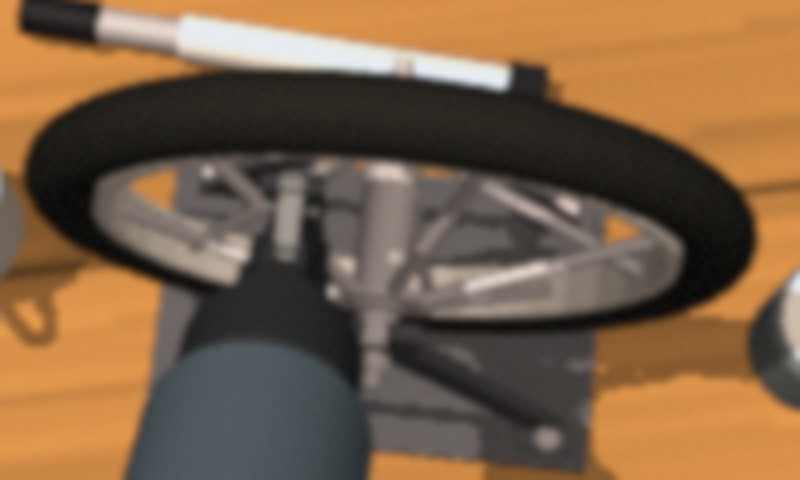

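The brass valve tip shows at px (322,273) in the side view, beside the predicted bottom position (322,275). Now I'll refine the angle with a per-camera 3D spoke fit.

```bash
cat >> h.py <<'E'
XC={"side":np.array([577.22,-93.0,199.06,-0.2247]),"top":np.array([576.51,-89.49,200.09,-0.2236])}
def jfit(tag,J0,free=True):
    for n in ("side","top"):
        d=dict(np.load(f"{n}{tag}.npz")); p=cloud(d)[d["z_map"]>0]; x=XC[n]
        q=towheel(x,p); rr=np.hypot(q[:,1],q[:,2]); q=q[(rr>35)&(rr<128)&(abs(q[:,0])<38)]
        def dist(v,q):
            D=[]
            for s in (-1,1):
                for k in range(6):
                    t=np.radians(v[0]-15*s+60*k); e=np.array([0,np.sin(t),-np.cos(t)]); A=18*e+[s*40,v[1],v[2]]; B=139*e+[0,v[1],v[2]]; u=(B-A)/np.linalg.norm(B-A)
                    w=q-A; D.append(np.linalg.norm(w-(w@u)[:,None]*u,axis=1))
            return np.min(D,0)-4
        for fr in (False,True):
            v=np.array([J0,0,0.])
            for tol in (8,4,3,3):
                g=q[abs(dist(v,q))<tol]
                if fr: v=least_squares(lambda a:dist(a,g),v,loss="soft_l1").x
                else: v[0]=least_squares(lambda a:dist([a[0],0,0],g),v[:1],loss="soft_l1").x[0]
            print(n,fr,v.round(2),len(g),np.abs(dist(v,g)).mean().round(2))
E
python3 -c "
from h import *
jfit('0',162);jfit('7',40);jfit('9',3)"
```

```text
side False [162.02   0.     0.  ] 1232 0.98
side True [161.98  -0.35   0.85] 1254 0.96
top False [162.22   0.     0.  ] 1218 0.82
top True [ 1.622e+02 -2.000e-02  5.200e-01] 1223 0.8
side False [40.37  0.    0.  ] 1253 0.95
side True [40.33 -0.24  0.85] 1266 0.91
top False [40.53  0.    0.  ] 1171 0.85
top True [40.5   0.15  0.6 ] 1174 0.82
side False [3.53 0.   0.  ] 1190 0.97
side True [3.62 0.01 0.99] 1209 0.94
top False [3.51 0.   0.  ] 834 0.87
top True [3.6  0.51 0.62] 841 0.83
```

>>> {"fn": "drive_tool", "kwargs": {
  "deltas": [
    {"claw":0,"x":0.0004,"y":0.0008,"z":0.0004,"ax":0,"ay":0,"az":0},
    {"claw":0,"x":0.0004,"y":0.0009,"z":0.0004,"ax":0,"ay":0,"az":0},
    {"claw":0,"x":0.0004,"y":0.0009,"z":0.0004,"ax":0,"ay":0,"az":0},
    {"claw":0,"x":0.0004,"y":0.0008,"z":0.0004,"ax":0,"ay":0,"az":0},
    {"claw":0,"x":0,"y":0,"z":0,"ax":0,"ay":0,"az":0}
  ]
}}

```text
time: 15.75
eef_pos: [575.8, -47.2, 262.3]
tcp_rot: [0.107, 0.915, -0.046, 0.385]
contact_force: [0.4, -1.3, 0.3]
grip_width: -0.004
```

```bash
python3 -c "
from h import *
from rig import r
st(r);jang(r,'10');jfit('10',1)"
```

```text
t 15.75 alu [-10.5  42.8  62.3] ang 145.5 r 75.6 tool z [ 0.71 -0.01 -0.7 ] x [-0.7   0.01 -0.71] j [ 0.22 -0.15 -0.85  1.2  -0.34 -1.5 ] F [ 0.7 -1.2  0.3]
[('side', 'near', 59.7, 255), ('side', 'far', 0.9, 711), ('top', 'near', 59.4, 552), ('top', 'far', 0.6, 197)]
side False [0.77 0.   0.  ] 1206 0.93
side True [0.76 0.04 0.83] 1218 0.91
top False [0.73 0.   0.  ] 870 0.84
top True [0.79 0.39 0.68] 877 0.79
```

>>> {"fn": "drive_tool", "kwargs": {
  "deltas": [
    {"claw":0,"x":0.0002,"y":0.0004,"z":0.0002,"ax":0,"ay":0,"az":0},
    {"claw":0,"x":0.0002,"y":0.0004,"z":0.0002,"ax":0,"ay":0,"az":0},
    {"claw":0,"x":0,"y":0,"z":0,"ax":0,"ay":0,"az":0}
  ]
}}

```text
time: 16.23
eef_pos: [576.0, -46.5, 261.9]
tcp_rot: [0.107, 0.915, -0.046, 0.385]
contact_force: [-0.5, -2.2, 0.4]
grip_width: -0.0
```

```bash
python3 -c "
from h import *
from rig import r
st(r);jang(r,'11');jfit('11',0)"
```

```text
t 16.23 alu [-10.5  43.5  61.9] ang 144.9 r 75.6 tool z [ 0.71 -0.01 -0.7 ] x [-0.7   0.01 -0.72] j [ 0.22 -0.15 -0.85  1.2  -0.34 -1.51] F [-0.  -2.2  0.4]
[('side', 'near', 59.1, 266), ('side', 'far', 0.1, 701), ('top', 'near', 58.9, 552), ('top', 'far', 0.1, 206)]
side False [0.18 0.   0.  ] 1189 0.98
side True [0.15 0.1  0.9 ] 1205 0.95
top False [0.22 0.   0.  ] 874 0.85
top True [0.3  0.42 0.61] 885 0.83
```

Joint is about 0.2°, so I'll withdraw: off the spoke first, then straight out.

>>> {"fn": "drive_tool", "kwargs": {
  "deltas": [
    {"claw":0,"x":-0.001,"y":-0.002,"z":-0.001,"ax":0,"ay":0,"az":0},
    {"claw":0,"x":-0.002,"y":-0.004,"z":-0.002,"ax":0,"ay":0,"az":0},
    {"claw":0,"x":0.006,"y":0,"z":-0.007,"ax":0,"ay":0,"az":0},
    {"claw":0,"x":0.007,"y":0,"z":-0.009,"ax":0,"ay":0,"az":0},
    {"claw":0,"x":0.007,"y":0,"z":-0.009,"ax":0,"ay":0,"az":0}
  ]
}}

```text
time: 16.95
eef_pos: [542.6, -44.7, 269.4]
tcp_rot: [0.107, 0.915, -0.046, 0.385]
contact_force: [-0.6, 0.3, -0.2]
grip_width: 0.003
```

>>> {"fn": "drive_tool", "kwargs": {
  "deltas": [
    {"claw":0,"x":0.008,"y":0,"z":-0.012,"ax":0,"ay":0,"az":0},
    {"claw":0,"x":0.008,"y":0,"z":-0.014,"ax":0,"ay":0,"az":0},
    {"claw":0,"x":0.006,"y":0,"z":-0.014,"ax":0,"ay":0,"az":0},
    {"claw":0,"x":0.004,"y":0,"z":-0.012,"ax":0,"ay":0,"az":0},
    {"claw":0,"x":0,"y":0,"z":0,"ax":0,"ay":0,"az":0}
  ]
}}

```text
time: 17.58
eef_pos: [489.2, -31.2, 287.8]
tcp_rot: [0.107, 0.915, -0.045, 0.386]
contact_force: [0.5, -0.5, 0.2]
grip_width: 0.001
```

```bash
python3 -c "
from h import *
from rig import r
st(r);jang(r,'12');jfit('12',0)
D=[]
for n in ('side','top'):
    d=dict(np.load(n+'12.npz'));D.append(cv2.resize(d['pixels'],(400,300),interpolation=cv2.INTER_AREA))
    m=(d['z_map']>0); a=dict(np.load(n+'0.npz')); print(n,'changed px mean',cv2.absdiff(d['pixels'],a['pixels']).max(-1).__gt__(40).sum())
cv2.imwrite('pics/end.png',np.hstack(D))
def hub(n,t):
    d=dict(np.load(f'{n}{t}.npz'));p=cloud(d);q=towheel(XC[n],p);m=(d['z_map']>0)&(d['pixels'].max(-1)<55)&(abs(np.hypot(q[...,1],q[...,2])-162)<24)&(abs(q[...,0])<24)&(p[...,2]>150)
    return least_squares(res,XC[n],args=(p[m],),loss='soft_l1').x.round(2)
for n in ('side','top'): print(n,hub(n,0),hub(n,12))
"
```

```text
t 17.57 alu [-98.5  39.5  87.8] ang 155.8 r 96.3 tool z [ 0.72 -0.01 -0.7 ] x [-0.7   0.01 -0.72] j [ 0.5  -0.37 -0.9   0.96 -0.62 -1.42] F [ 0.6 -0.4  0.2]
[('side', 'near', 59.3, 252), ('side', 'far', 0.8, 719), ('top', 'near', 0.5, 697), ('top', 'far', 1.4, 243)]
side False [0.54 0.   0.  ] 1196 0.95
side True [ 0.56 -0.17  0.9 ] 1213 0.92
top False [0.99 0.   0.  ] 1087 0.85
top True [1.05 0.31 0.62] 1096 0.83
side changed px mean 62210
top changed px mean 49962
side [ 5.7723e+02 -9.2980e+01  1.9905e+02 -2.2000e-01] [ 5.7732e+02 -9.2780e+01  1.9908e+02 -2.2000e-01]
top [ 5.7652e+02 -8.9480e+01  2.0009e+02 -2.2000e-01] [ 5.7660e+02 -8.9310e+01  2.0008e+02 -2.2000e-01]
```

View pics/end.png

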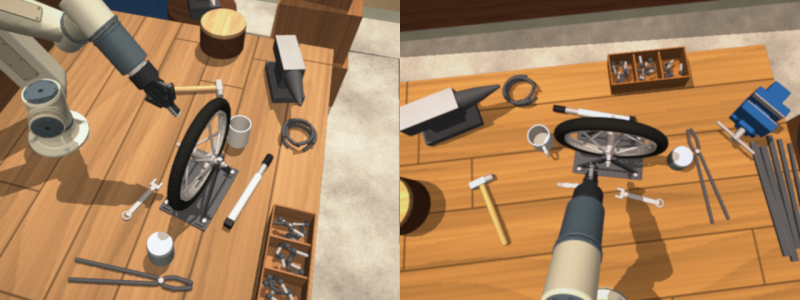

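```bash
python3 -c "
from h import *
from rig import r
jang(r,'13');jfit('13',0)
print(r.finish_job())"
```

```text
[('side', 'near', 59.9, 254), ('side', 'far', 1.6, 701), ('top', 'near', 1.4, 686), ('top', 'far', 2.0, 237)]
side False [1.26 0.   0.  ] 1207 0.95
side True [ 1.32 -0.3   0.88] 1227 0.92
top False [1.75 0.   0.  ] 1082 0.83
top True [ 1.75 -0.13  0.63] 1093 0.8
the job is handed in; nothing more can be done
None
```

I turned the wheel by its near-side spokes with three pushes of the shut fingertips, about 162° in all with the top going left, and handed the job in. The valve stem was near the bottom, but my last two checks show a small drift that I can't explain.

- **Wheel angle:** With the finger still on the spoke, the fitted angle was about 0.2° from straight up. After I withdrew it read 0.5° (side camera) and 1.0° (top camera). Just before handing in it read 1.3° (side) and 1.75° (top).
- **Drift:** Repeat readings normally agree to about 0.2°, so the rise across those four suggests the wheel may have been creeping back slowly. I only saw it in the same script that handed the job in, so I did not correct it. I can't confirm that the wheel was fully at rest.
- **Valve:** The brass tip last showed within about 2 pixels of its predicted place in the side view, when the wheel was about 3° short. I did not look for it again after the final nudges.
- **Stand and forces:** The hub stayed in its cradle, with its fitted position within 0.3 mm of the start. Every contact force I read was under about 3 N, and the fingertip paths kept clear of the tyre and valve.
- **Bench and time:** The other things on the bench looked unmoved in the final pictures, judged by eye only. The run took about 18 s.

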